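# Take the nest of dip bowls apart and set each on its saucer

### The job

The four dip bowls have come from the shelf as one nest, and their saucers are already laid out: take the nest apart and set every bowl upright in the middle of the saucer of its own glaze, its foot flat in the well - blue on blue, yellow on yellow, white on white and green on green. Do not tip a bowl over, and leave the tea glass and the salt shaker where they stand.

Things in the scene. Friction and masses are not known exactly. Their poses are not given: they have to be found in the camera images.
- blue_bowl_mid (a point): dark blue glazed footed dip bowl, empty, 120 mm across the rim, 48 mm high, wall 5 mm, upright over the top 12 mm; clay foot 48 mm across, 13 mm high; 0.16 kg. Bottom of the nest, standing on the cart. Pinch its wall at the rim, one finger inside, one outside. The point lies on its axis half-way up, 24 mm below the rim; z up the axis.
- yellow_bowl_mid (a point): mustard yellow glazed footed dip bowl, empty, 98 mm across the rim, 46 mm high, wall 5 mm, upright over the top 12 mm; clay foot 42 mm across, 13 mm high; 0.12 kg. Starts standing inside the blue bowl. Pinch its wall at the rim, one finger inside, one outside. The point lies on its axis half-way up, 23 mm below the rim, 17 mm above the rim of the bowl it stands in; z up the axis.
- white_bowl_mid (a point): white glazed footed dip bowl, empty, 76 mm across the rim, 44 mm high, wall 5 mm, upright over the top 12 mm; clay foot 36 mm across, 13 mm high; 0.09 kg. Starts standing inside the yellow bowl. Pinch its wall at the rim, one finger inside, one outside. The point lies on its axis half-way up, 22 mm below the rim, 17 mm above the rim of the bowl it stands in; z up the axis.
- green_bowl_mid (a point): leaf green glazed footed dip bowl, empty, 54 mm across the rim, 42 mm high, wall 5 mm, upright over the top 12 mm; clay foot 30 mm across, 13 mm high; 0.06 kg. Top of the nest, standing inside the white bowl. Span it across the rim from outside, or pinch the wall. The point lies on its axis half-way up, 21 mm below the rim, 17 mm above the rim of the bowl it stands in; z up the axis.
- blue_saucer: dark blue glazed round saucer, 140 mm across, rim 13 mm high, for the blue bowl; fixed, does not slide. Origin: centre of its underside, on the cart top. The foot of the bowl stands in its flat well, 66 mm across, floor 5 mm above the origin: the seated bowl's mid point is then 29 mm above the origin.
- yellow_saucer: mustard yellow glazed round saucer, 126 mm across, rim 13 mm high, for the yellow bowl; fixed, does not slide. Origin: centre of its underside, on the cart top. The foot of the bowl stands in its flat well, 60 mm across, floor 5 mm above the origin: the seated bowl's mid point is then 28 mm above the origin.
- white_saucer: white glazed round saucer, 110 mm across, rim 13 mm high, for the white bowl; fixed, does not slide. Origin: centre of its underside, on the cart top. The foot of the bowl stands in its flat well, 54 mm across, floor 5 mm above the origin: the seated bowl's mid point is then 27 mm above the origin.
- green_saucer: leaf green glazed round saucer, 94 mm across, rim 13 mm high, for the green bowl; fixed, does not slide. Origin: centre of its underside, on the cart top. The foot of the bowl stands in its flat well, 48 mm across, floor 5 mm above the origin: the seated bowl's mid point is then 26 mm above the origin.
- tea_glass: clear waisted tea glass, 64 mm across, 89 mm high, a bystander. Origin: centre of its underside.
- salt_shaker: grey and white salt shaker, 44 mm across, 90 mm high, a bystander. Origin: centre of its underside.
Not all that is in view belongs to the job. What is shaped like the part that bears green_bowl_mid but red is not meant.

How it is judged (in metres and radians):
At the end, for the whole second after the job is handed in: Each of the four bowls stands at rest on the saucer of its colour: axis within 10 mm of the saucer's centre, foot down in the well (height within 3 mm of seated), upright within 0.1 rad; all released (horizontal distance between blue_bowl_mid and blue_saucer below 0.01 m and z of blue_bowl_mid in the frame of blue_saucer between 0.026 and 0.032 m and angle between each of blue_bowl_mid, yellow_bowl_mid, white_bowl_mid, green_bowl_mid's own z axis and vertical below 0.1 rad and linear speed of each of blue_bowl, yellow_bowl, white_bowl, green_bowl below 0.02 m/s and horizontal distance between yellow_bowl_mid and yellow_saucer below 0.01 m and z of yellow_bowl_mid in the frame of yellow_saucer between 0.025 and 0.031 m and horizontal distance between white_bowl_mid and white_saucer below 0.01 m and z of white_bowl_mid in the frame of white_saucer between 0.024 and 0.03 m and horizontal distance between green_bowl_mid and green_saucer below 0.01 m and z of green_bowl_mid in the frame of green_saucer between 0.023 and 0.029 m); the robot touches nothing.
It fails at once if a bowl is tipped over (angle between any of blue_bowl_mid, yellow_bowl_mid, white_bowl_mid, green_bowl_mid's own z axis and vertical above 0.9 rad).
It fails at once if the tea glass or the salt shaker is pushed away or knocked over (distance of any of tea_glass, salt_shaker from where it was at the start of the episode above 0.03 m).
It also fails if it takes over 122 s, if anything falls off the work surface, if the arm or the gripper's body presses on something with over 40 N, if the wrist force passes 120 N, or if a joint passes its speed limit or range.

### The arm

A 6-joint arm with a two-finger parallel gripper is mounted at the origin on the work surface; the furniture and walls round the work are solid. World frame = base frame: x ahead of the robot, y to its left, z up, the work surface at z = 0. Lengths are in mm, angles in rad, forces in N, time in s.
With the tool pointing down it reaches from about 325 to 900 mm from the base axis. Payload 6.1 kg.
Tool frame: the origin (TCP) lies midway between the tips of the shut fingers; the grasp point (between the pads) lies 19 mm behind it; z points along the fingers, y is the line along which they close (so a half turn about z gives the same grasp; the last joint's range is limited). The gripper opens to 87 mm and grips with 3 to 60 N. Pads are 19 mm wide; open, the fingers measure 117 mm over their backs; the gripper's body (75 mm by 190 mm) begins 51 mm behind the grasp point.
Start: joints at [-1.262, 0.22, 1.526, -0, 1.395, -0.126], TCP at [263.26, -566.842, 222.538] pointing down, gripper open.
Joint ranges: [-2.98, 2.98], [-0.91, 2.08], [0.09, 2.57], [-1.24, 4.39], [0.2, 2.65], [-2.68, 2.68]. Speed limits (rad/s): [2.57, 2.57, 3.01, 3.14, 3.14, 3.14].

### API

Orientations are given as a 3x3 rotation matrix whose columns are the frame's x, y, z axes.
In Python, from rig import env, get_image gives the robot as it stands.
- The arm moves only by the shell command python3 -m crank 'ROWS'. ROWS is JSON, a list that holds one entry, the list of rows, each a list of 5 numbers: the opening, from -1 (shut) to 1 (fully open), so that 0 is half open, then the shift along the world's x, y, z scaled (see below), then the turn about the world's z scaled (see below). In form: [[[claw, x, y, z, yaw], ...]]. A call has exactly 8 rows; each row shifts and turns the commanded pose from where the row before left it; what a row does not reach is not made up. The controller multiplies each number of a shift by 40 mm and each number of a turn by 0.08 rad. A row lasts 1/12 s, in which the tool goes at most 41.7 mm and 7.16 degrees, less where a joint would pass 70% of its speed; a pose out of reach is approached as far as the arm can. A call with a number of a shift or a turn outside -1 to 1 is refused whole. A call with a gripper value outside its range is refused whole. The fingers move at their own pace and stop on an object; the grip force is fixed at half the most. Time passes only in rows, so rows that do not move let the fingers close, or fill a call up. It gives the time, the measured TCP pose, the force, the opening and the grip force at its end, in the units of the state.
- env.sense(): the state, without advancing time (a new reading comes with each control period).
- get_image(name): name is "scene" or "top" or "wrist"; returns a dict with "image" (400x640x3 uint8, red, green, blue), "range_z" (400x640 float32, mm along the optical axis (not along the pixel's ray), 0 where there is no reading), "mtx" (3x3 intrinsics, pixels), "T" (4x4, takes a point from camera to world coordinates); the wrist camera has in their place "tool_from_camera" (4x4, takes a point from camera to tool coordinates, whose origin is the TCP and whose axes are the flange's). Camera axes: x right, y up, looking along -z (the intrinsics and any distortion apply to the point x, -y, -z); pixel columns grow to the right and rows downward; lengths in mm; the calibration is good to about 2 mm. A picture is of the moment at which its call begins: read the wrist's pose just before it.
- env.hand_in(): hands the job in; it is judged then, once.
The state is a dict: "t": time; "qpos": joint angles; "qvel": joint speeds; "effort": joint torques, N m; "ee_pos": TCP position; "tcp_rot": TCP orientation; "force": force on the tool from outside, world axes, zero at the start; "ft_torque": the same for the moment, N m; "grip_width": finger opening in mm; "grip_force": force on a finger pad.
Only numpy, scipy, OpenCV 4.12 (cv2) and the standard library are available. Lean on these libraries where they do the work, as an engineer would, in place of code of your own. Each camera call takes 0.05 s, during which the arm holds its last target. There are 200 camera calls.

## Working session

There is one attempt and no reset: what is moved stays moved. The work goes in short steps, Python scripts to look and compute and a shell command to move; the robot and the scene stay as the last step left them, time stands still between calls to the robot, and variables do not carry over. Pictures are saved under pics/ and viewed, at most 14 in all, crops included, and the job is handed in when it is done.

```bash
mkdir -p pics; ls; cat > h.py <<'E'
import numpy as np, cv2
from rig import env, get_image
def pt(d,u,v):
    z=float(np.median(d["range_z"][int(v)-1:int(v)+2,int(u)-1:int(u)+2])); return ray(d,u,v)[1]*z+ray(d,u,v)[0]
def ray(d,u,v,T=None):
    K=d["mtx"];T=d["T"] if T is None else T
    c=np.array([(u-K[0,2])/K[0,0],-(v-K[1,2])/K[1,1],-1.]); return T[:3,3],T[:3,:3]@c
def cloud(d,T=None):
    K=d["mtx"];T=d["T"] if T is None else T
    z=d["range_z"];v,u=np.indices(z.shape)
    c=np.stack([(u-K[0,2])/K[0,0]*z,-(v-K[1,2])/K[1,1]*z,-z],-1)
    return c@T[:3,:3].T+T[:3,3]
E
python3 - <<'E'
from h import *
for n in("top","scene"):
    d=get_image(n); cv2.imwrite(f"pics/{n}0.png",d["image"][:,:,::-1]); print(n,d["T"].round(2).tolist(),d["mtx"].tolist(),[k for k in d])
s=env.sense();print(s["t"],s["grip_width"],s["ee_pos"],s["tcp_rot"])
E
```

```text
pics
top [[0.04, 0.97, -0.23, 295.41], [-1.0, 0.04, -0.01, 33.36], [0.0, 0.23, 0.97, 992.35], [0.0, 0.0, 0.0, 1.0]] [[377.9007552730004, 0.0, 323.81785968449384], [0.0, 377.9007552730004, 203.30410240815493], [0.0, 0.0, 1.0]] ['image', 'range_z', 'mtx', 'T']
scene [[-0.62, 0.54, -0.57, -103.14], [-0.78, -0.44, 0.44, 545.44], [-0.01, 0.72, 0.69, 810.65], [0.0, 0.0, 0.0, 1.0]] [[425.4096736114719, 0.0, 324.36047487043714], [0.0, 425.4096736114719, 200.79167809475345], [0.0, 0.0, 1.0]] ['image', 'range_z', 'mtx', 'T']
0.1 86.99087565962927 [ 263.08894338 -566.31337229  221.53588225] [[ 9.06948380e-01  4.21241431e-01 -5.41541853e-04]
 [ 4.21241723e-01 -9.06946845e-01  1.68254853e-03]
 [ 2.17609477e-04 -1.75410469e-03 -9.99998438e-01]]
```

View pics/top0.png

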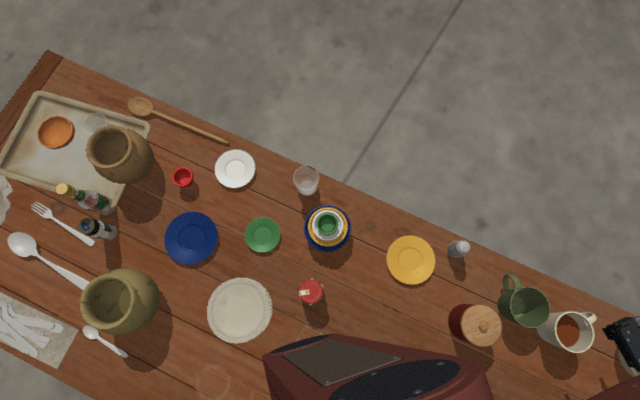

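View pics/scene0.png

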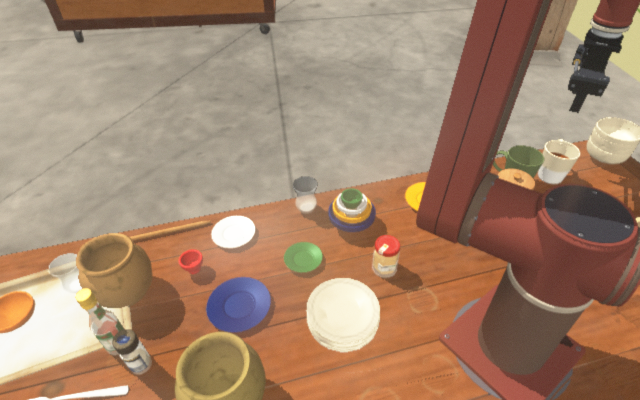

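Top view: the nest is at (327,227) with the tea glass just behind it at (306,181). The saucers are blue (191,238), green (262,235), white (235,169) and yellow (411,260), and the salt shaker is at (458,248). Possible mix-ups are the red bowl (182,177), the white plate stack (240,310), the green mug (527,305), and the orange dish (56,132). Next I measure.

```bash
cat > m.py <<'E'
from h import *
d=get_image("top"); s=get_image("scene")
def plane(d,u,v,z):
    o,r=ray(d,u,v); return o+r*((z-o[2])/r[2])
def blob(d,mask,u,v,R):
    m=np.zeros(mask.shape,np.uint8); cv2.circle(m,(u,v),R,255,-1); m&=mask.astype(np.uint8)*255
    n,l,st,c=cv2.connectedComponentsWithStats(m); i=1+np.argmax(st[1:,4]); 
    cn=max(cv2.findContours((l==i).astype(np.uint8),0,1)[0],key=cv2.contourArea); return cv2.convexHull(cn)[:,0].astype(float)
def circ(d,hull,z):
    P=np.array([plane(d,u,v,z)[:2] for u,v in hull]).astype(np.float32); 
    A=np.c_[2*P,np.ones(len(P))]; x=np.linalg.lstsq(A,(P**2).sum(1),rcond=None)[0]
    return x[:2].round(1),2*np.sqrt(x[2]+x[0]**2+x[1]**2).round(1)
def masks(d):
    H=cv2.cvtColor(d["image"],cv2.COLOR_RGB2HSV).astype(int); h,sa,v=H[...,0],H[...,1],H[...,2]
    return dict(blue=(h>105)&(h<130)&(sa>120),yellow=(h>16)&(h<30)&(sa>140)&(v>110),white=(sa<70)&(v>130),green=(h>55)&(h<85)&(sa>100))
if __name__=="__main__":
  for d,nm,L in((d,"top",[("blue",191,238,40,13),("yellow",411,260,35,13),("white",235,169,30,13),("green",262,235,27,13),("blue",327,227,30,48),("yellow",327,227,26,88),("white",327,227,24,127),("green",327,225,18,165)]),
   (s,"scene",[("blue",240,305,45,13),("yellow",425,197,30,13),("white",234,233,30,13),("green",304,258,28,13),("blue",352,212,30,48),("yellow",352,210,26,88),("white",352,206,24,127),("green",352,199,15,165)])):
    M=masks(d); C=cloud(d)
    for c,u,v,R,z in L:
      try:
        h=blob(d,M[c],u,v,R); print(nm,c,*circ(d,h,z),"z at ctr",C[v,u].round(0))
      except Exception as e: print(nm,c,e)
  C=cloud(d)
  for n,u,v in(("glass",306,181),("salt",458,248),("jar",311,291)):
    p=C[v-15:v+16,u-15:u+16].reshape(-1,3); p=p[p[:,2]>40]; print(n,p.min(0).round(),p.max(0).round())
  im=cv2.resize(d["image"][150:300,170:490],None,fx=2.5,fy=2.5,interpolation=2); cv2.imwrite("pics/crop1.png",im[:,:,::-1])
E
python3 m.py
```

```text
top blue [423.9 381.7] 135.4 z at ctr [423. 382.   9.]
top yellow [ 389.5 -190.2] 126.2 z at ctr [ 389. -194.    3.]
top white [618.3 285.2] 111.2 z at ctr [617. 285.   7.]
top green [440.4 195.6] 85.4 z at ctr [438. 198.   5.]
top blue [457.1  27.7] 116.0 z at ctr [454.  28.  77.]
top yellow [454.5  27.3] 94.8 z at ctr [454.  28.  77.]
top white [451.2  27.9] 72.2 z at ctr [454.  28.  77.]
top green [446.9  29.1] 42.8 z at ctr [459.  28.  75.]
scene blue [444.2 432.3] 39.4 z at ctr [423. 380.   2.]
scene yellow [ 403.8 -178.4] 98.0 z at ctr [186. 122. 346.]
scene white [615.2 286.3] 111.6 z at ctr [615. 286.   5.]
scene green attempt to get argmax of an empty sequence
scene blue attempt to get argmax of an empty sequence
scene yellow [435.4  49.4] 97.8 z at ctr [432.  50.  81.]
scene white [419.3  65.1] 74.8 z at ctr [440.  43.  84.]
scene green attempt to get argmax of an empty sequence
glass [-103.   54.   40.] [607. 545. 811.]
salt [-103.   71.  256.] [147. 545. 811.]
jar [-103.  219.   46.] [325. 545. 811.]
```

View pics/crop1.png

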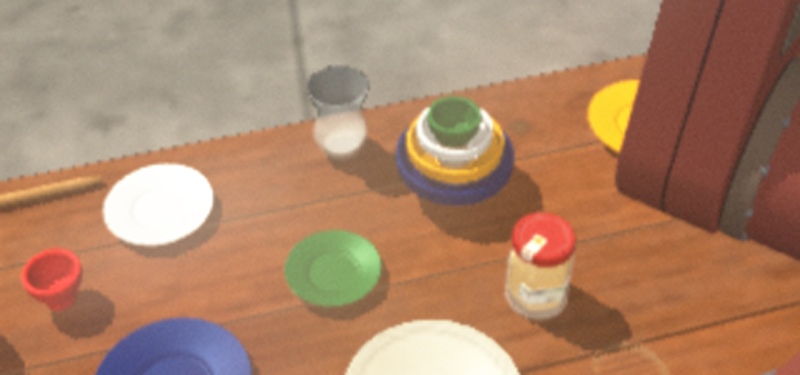

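The crop confirms the choice: green, white, yellow and blue nest rings at (455,110), and the true green saucer at (333,268). The centre depth of 77 mm means the rims are 17 mm apart (48, 65, 82, 99). I re-measure with those heights and fix the saucer masks.

```bash
cat > m2.py <<'E'
from m import *
top,sc=d,s
def go():
  for d,nm,L in((top,"top",[("blue",191,238,40,13),("yellow",411,260,35,13),("white",235,169,30,13),("green",262,235,27,13),("blue",327,227,30,48),("yellow",327,227,26,65),("white",327,227,24,82),("green",327,225,18,99)]),
   (sc,"scene",[("blue",240,305,45,13),("white",234,233,30,13),("green",304,258,28,13),("blue",352,212,30,48),("yellow",352,210,26,65),("white",352,206,24,82),("green",352,199,15,99)])):
    H=cv2.cvtColor(d["image"],cv2.COLOR_RGB2HSV).astype(int); M=masks(d)
    M["green"]=(H[...,0]>48)&(H[...,0]<95)&(H[...,1]>70); M["blue"]=(H[...,0]>100)&(H[...,0]<135)&(H[...,1]>90)
    for c,u,v,R,z in L:
        h=blob(d,M[c],u,v,R); print(nm,c,*circ(d,h,z))
  C=cloud(top)
  for n,u,v in(("nest",327,227),("glass",306,181),("salt",458,248),("jar",311,291)):
    R=28 if n=="nest" else 14
    p=C[v-R:v+R,u-R:u+R].reshape(-1,3); p=p[(p[:,2]>25)&(p[:,2]<250)]; print(n,p.min(0).round(),p.max(0).round())
go()
E
python3 m2.py
```

```text
top blue [423.8 381.8] 136.8
top yellow [ 389.5 -190.3] 126.2
top white [618.2 285.2] 111.0
top green [438.7 196.4] 90.0
top blue [456.8  27.8] 117.0
top yellow [458.6  27.3] 97.4
top white [459.4  27.7] 76.2
top green [458.9  28.7] 50.4
scene blue [426.6 387.5] 126.6
scene white [615.2 286.3] 111.8
scene green [428.8 176.7] 49.4Traceback (most recent call last):
  File "m2.py", line 14, in <module>
    go()
    ~~^^
  File "m2.py", line 9, in go
    h=blob(d,M[c],u,v,R); print(nm,c,*circ(d,h,z))
  File "m.py", line 7, in blob
    n,l,st,c=cv2.connectedComponentsWithStats(m); i=1+np.argmax(st[1:,4]);
                                                      ~~~~~~~~~^^^^^^^^^^
    return _wrapfunc(a, 'argmax', axis=axis, out=out, **kwds)
    return bound(*args, **kwds)
ValueError: attempt to get argmax of an empty sequence
```

Diameters match the given sizes (97, 76 and 50 mm rims; 136, 126, 111 and 90 mm saucers). That puts the nest at about (458.5, 28), and the saucers at B(424,382), Y(389.5,-190), W(618,285) and G(439,196). I start moving and check the bystanders.

```bash
python3 -m crank '[[[0.8,0.2,0.62,0,0],[0.8,0.2,0.62,0,0],[0.8,0.2,0.62,0,0],[0.8,0.2,0.62,0,0],[0.8,0.2,0.62,0,0],[0.8,0.2,0.62,0,0],[0.8,0.2,0.62,0,0],[0.8,0.2,0.62,0,0]]]'
python3 -m crank '[[[0.8,0.2,0.62,0,0],[0.8,0.2,0.62,0,0],[0.8,0.2,0.62,0,0],[0.8,0.2,0.62,0,0],[0.8,0.2,0.62,0,0],[0.8,0.2,0.62,0,0],[0.8,0.2,0.62,0,0],[0.8,0.2,0.62,0,0]]]'
python3 -m crank '[[[0.8,0.2,0.62,0,0],[0.8,0.2,0.62,0,0],[0.8,0.2,0.62,0,0],[0.8,0.2,0.62,0,0],[0.8,0.2,0.5,0,0],[0.8,0.1,0.3,0,0],[0.8,0,0,0,0],[0.8,0,0,0,0]]]'
cat > w.py <<'E'
from m import *
import sys
st=env.sense(); w=get_image("wrist")
T=np.eye(4);T[:3,:3]=st["tcp_rot"];T[:3,3]=st["ee_pos"];T=T@w["tool_from_camera"]; w["T"]=T
print(st["t"],st["ee_pos"].round(1),st["qpos"].round(2),st["tcp_rot"][:,1].round(3),st["grip_width"],st["force"].round(1))
cv2.imwrite(sys.argv[1],w["image"][:,:,::-1]); C=cloud(w)
E
python3 - <<'E'
import sys; sys.argv=["","pics/w1.png"]
from w import *
for n,u,v in(("glass rim",306,170),("glass base",310,190),("salt top",459,245),("salt base",456,255)):
    print(n,plane(d,u,v,90).round(),plane(d,u,v,0).round())
P=C.reshape(-1,3)
for lo,hi in((95,103),(78,86),(61,69),(44,52)):
    q=P[(P[:,2]>lo)&(P[:,2]<hi)&(np.hypot(P[:,0]-458,P[:,1]-28)<70)]; print(lo,len(q),q.min(0).round(),q.max(0).round() if len(q) else 0)
E
```

```text
t: 0.97
ee_pos: [327.5, -367.2, 222.5]
tcp_rot: [[0.907, 0.421, 0.0], [0.421, -0.907, -0.0], [0.0, 0.0, -1.0]]
force: [0.6, 0.3, -0.4]
grip_width: 78.4
grip_force: 0.0
t: 1.63
ee_pos: [391.5, -168.9, 222.7]
tcp_rot: [[0.907, 0.421, 0.001], [0.421, -0.907, -0.0], [0.0, 0.001, -1.0]]
force: [0.9, -0.1, -0.6]
grip_width: 78.3
grip_force: 0.0
t: 2.3
ee_pos: [435.2, -38.5, 222.5]
tcp_rot: [[0.906, 0.423, -0.0], [0.423, -0.906, -0.0], [-0.0, 0.0, -1.0]]
force: [0.2, -0.9, 0.2]
grip_width: 78.3
grip_force: 0.0
2.4 [435.  -39.4 222.5] [-0.27 -0.25  1.99 -0.    1.4   0.87] [ 0.421 -0.907  0.   ] 78.63114627028317 [ 0.5 -0.5 -0.2]
glass rim [594.  86.  90.] [624.  91.   0.]
glass base [543.  74.  90.] [567.  78.  -0.]
salt top [ 420. -289.   90.] [ 433. -322.    0.]
salt base [ 396. -281.   90.] [ 406. -313.    0.]
95 1262 [434.   2.  95.] [487.  55. 101.]
78 2263 [423. -10.  78.] [498.  65.  86.]
61 2479 [411. -22.  61.] [508.  75.  69.]
44 2825 [400. -32.  44.] [518.  87.  52.]
```

View pics/w1.png

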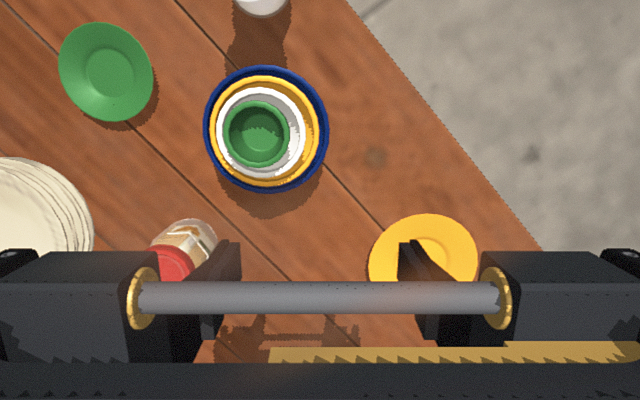

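The wrist view shows the nest at (258,130) with clean rings: centre about (460.5, 28), rim heights as expected. I go over green and descend to tip z≈87.

```bash
python3 -m crank '[[[0.8,0.16,0.42,0,0],[0.8,0.16,0.42,0,0],[0.8,0.16,0.42,0,0],[0.8,0.16,0.42,0,0],[0.8,0,0,-0.7,0],[0.8,0,0,-0.7,0],[0.8,0,0,-0.7,0],[0.8,0,0,0,0]]]'
python3 -m crank '[[[0.8,0,0,-0.6,0],[0.8,0,0,-0.4,0],[0.8,0,0,-0.28,0],[0.8,0,0,0,0],[-1,0,0,0,0],[-1,0,0,0,0],[-1,0,0,0,0],[-1,0,0,0,0]]]'
python3 -m crank '[[[-1,0,0,0,0],[-1,0,0,0,0],[-1,0,0,0.2,0],[-1,0,0,0.4,0],[-1,0,0,0.6,0],[-1,0,0,0.6,0],[-1,0,0,0,0],[-1,0,0,0,0]]]'
```

```text
t: 3.12
ee_pos: [456.6, 27.9, 133.0]
tcp_rot: [[0.907, 0.42, -0.01], [0.42, -0.907, 0.001], [-0.009, -0.005, -1.0]]
force: [-0.8, -0.6, -1.9]
grip_width: 78.6
grip_force: 0.0
t: 3.78
ee_pos: [461.8, 28.2, 88.6]
tcp_rot: [[0.907, 0.421, 0.002], [0.421, -0.907, -0.0], [0.002, 0.001, -1.0]]
force: [0.7, 0.2, -0.1]
grip_width: 59.3
grip_force: 0.0
t: 4.45
ee_pos: [462.0, 28.3, 161.1]
tcp_rot: [[0.907, 0.421, 0.003], [0.421, -0.907, -0.0], [0.003, 0.002, -1.0]]
force: [-0.2, 0.2, -0.9]
grip_width: 53.1
grip_force: 30.0
```

```bash
python3 - <<'E'
import sys; sys.argv=["","pics/w2.png"]
from w import *
H=cv2.cvtColor(w["image"],cv2.COLOR_RGB2HSV).astype(int)
M=masks(w); M["green"]=(H[...,0]>48)&(H[...,0]<95)&(H[...,1]>70)
for c,(x,y,D) in dict(green=(439,196,94),white=(618,285,110),blue=(424,382,140),yellow=(389.5,-190,126)).items():
    near=(np.hypot(C[...,0]-x,C[...,1]-y)<D*.7)&(abs(C[...,2])<25)&M[c]
    if near.sum()>300:
        h=cv2.convexHull(max(cv2.findContours(near.astype(np.uint8),0,1)[0],key=cv2.contourArea))[:,0].astype(float)
        inn=h[(h[:,0]>3)&(h[:,0]<636)&(h[:,1]>3)]; print(c,near.sum(),circ(w,inn,13), len(inn),len(h))
g=M["green"]&(C[...,2]>80); print("held",C[g].min(0).round(),C[g].max(0).round())
E
```

```text
4.55 [460.2  28.5 158.6] [-0.11 -0.12  2.01  0.    1.26  1.03] [ 0.421 -0.907 -0.001] 52.745162516383246 [-1.2 -0.2 -1.1]
green 9251 (array([440.5, 196.1]), np.float64(92.0)) 39 39
held [428. -40. 144.] [530. 122. 321.]
```

View pics/w2.png

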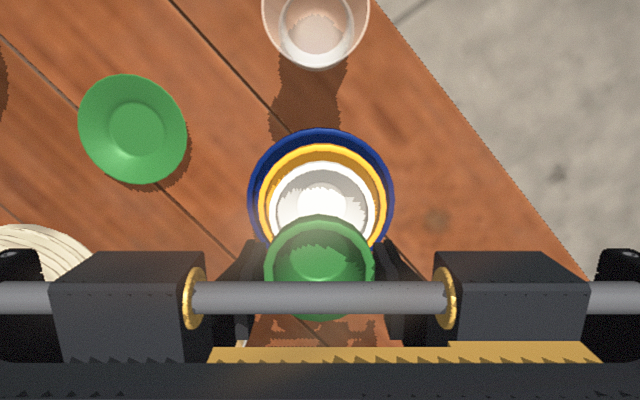

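Green is held level at (320,265), and its saucer is confirmed at about (440,196). Moving across and lowering.

```bash
python3 -m crank '[[[-1,-0.07,0.6,0,0],[-1,-0.07,0.6,0,0],[-1,-0.07,0.6,0,0],[-1,-0.07,0.6,0,0],[-1,-0.07,0.6,0,0],[-1,-0.07,0.6,0,0],[-1,-0.07,0.6,0,0],[-1,0,0,0,0]]]'
python3 -m crank '[[[-1,0,0,-0.4,0],[-1,0,0,-0.6,0],[-1,0,0,-0.6,0],[-1,0,0,-0.6,0],[-1,0,0,-0.4,0],[-1,0,0,0,0],[-1,0,0,0,0],[-1,0,0,0,0]]]'
```

```text
t: 5.27
ee_pos: [439.5, 199.4, 157.9]
tcp_rot: [[0.906, 0.424, -0.003], [0.424, -0.906, 0.001], [-0.002, -0.002, -1.0]]
force: [-0.7, -0.1, -0.8]
grip_width: 52.8
grip_force: 30.0
t: 5.93
ee_pos: [441.6, 196.2, 55.8]
tcp_rot: [[0.907, 0.421, 0.0], [0.421, -0.907, -0.0], [0.0, 0.0, -1.0]]
force: [0.4, -0.2, -0.1]
grip_width: 52.8
grip_force: 30.0
```

```bash
python3 -m crank '[[[-1,-0.03,0,-0.2,0],[-1,0,0,-0.1,0],[-1,0,0,-0.1,0],[-1,0,0,-0.05,0],[-1,0,0,0,0],[-1,0,0,0,0],[-1,0,0,0,0],[-1,0,0,0,0]]]'
```

```text
t: 6.6
ee_pos: [440.3, 196.4, 37.6]
tcp_rot: [[0.907, 0.421, 0.0], [0.421, -0.907, 0.0], [0.0, 0.0, -1.0]]
force: [0.1, 0.7, -0.4]
grip_width: 52.7
grip_force: 30.0
```

```bash
python3 -m crank '[[[-1,0,0,-0.03,0],[-1,0,0,-0.02,0],[-1,0,0,0,0],[-1,0,0,0,0],[-1,0,0,0,0],[-1,0,0,0,0],[-1,0,0,0,0],[-1,0,0,0,0]]]'
```

```text
t: 7.27
ee_pos: [440.6, 196.6, 36.3]
tcp_rot: [[0.907, 0.421, 0.001], [0.421, -0.907, 0.0], [0.001, 0.0, -1.0]]
force: [-2.5, -0.3, 6.0]
grip_width: 52.9
grip_force: 30.1
```

Contact at 6 N, so it is seated. Release, rise and go back over the nest with the gripper fully open.

```bash
python3 -m crank '[[[0.6,0,0,0,0],[0.6,0,0,0,0],[0.6,0,0,0,0],[0.6,0,0,0,0],[0.6,0,0,0.3,0],[0.6,0,0,0.6,0],[1,0,0,0.8,0],[1,0,0,0.8,0]]]'
python3 -m crank '[[[1,0.07,-0.6,0,0],[1,0.07,-0.6,0,0],[1,0.07,-0.6,0,0],[1,0.07,-0.6,0,0],[1,0.07,-0.6,0,0],[1,0.07,-0.6,0,0],[1,0,0,0,0],[1,0,0,0,0]]]'
cat > look.py <<'E'
import sys
from w import *
def ring(c,z,R,x0,y0):
    H=cv2.cvtColor(w["image"],cv2.COLOR_RGB2HSV).astype(int)
    q=(abs(C[...,2]-z)<4)&(np.hypot(C[...,0]-x0,C[...,1]-y0)<R+8)&(np.hypot(C[...,0]-x0,C[...,1]-y0)>R-12); P=C[q][:,:2]
    A=np.c_[2*P,np.ones(len(P))]; x=np.linalg.lstsq(A,(P**2).sum(1),rcond=None)[0]
    print(c,len(P),"ctr",x[:2].round(1),"D",(2*np.sqrt(x[2]+x[0]**2+x[1]**2)).round(1),"z",C[q][:,2].max().round(1))
E
python3 - <<'E'
import sys; sys.argv=["","pics/w3.png"]
from look import *
for a in(("white",82,38,460,28),("yellow",65,49,460,28),("blue",48,60,460,28),("green placed",47,27,440,196)): ring(*a)
E
```

```text
t: 7.93
ee_pos: [439.0, 196.1, 135.4]
tcp_rot: [[0.907, 0.421, -0.003], [0.421, -0.907, -0.001], [-0.003, -0.0, -1.0]]
force: [0.3, -0.2, 0.2]
grip_width: 76.7
grip_force: 0.0
t: 8.6
ee_pos: [456.9, 51.5, 135.2]
tcp_rot: [[0.908, 0.419, -0.0], [0.419, -0.908, 0.0], [-0.0, -0.0, -1.0]]
force: [-0.3, 0.1, 0.6]
grip_width: 86.9
grip_force: 0.0
8.7 [456.7  52.8 135.2] [-0.06 -0.1   2.03  0.    1.21  1.08] [ 0.421 -0.907 -0.001] 86.93095375148432 [-0.   0.6  0.5]
white 2294 ctr [461.1  28.1] D 69.8 z 83.8
yellow 2151 ctr [460.2  27.2] D 92.2 z 66.7
blue 2307 ctr [459.3  27.8] D 114.1 z 50.3
green placed 1777 ctr [440.1 196. ] D 48.3 z 49.0
```

View pics/w3.png

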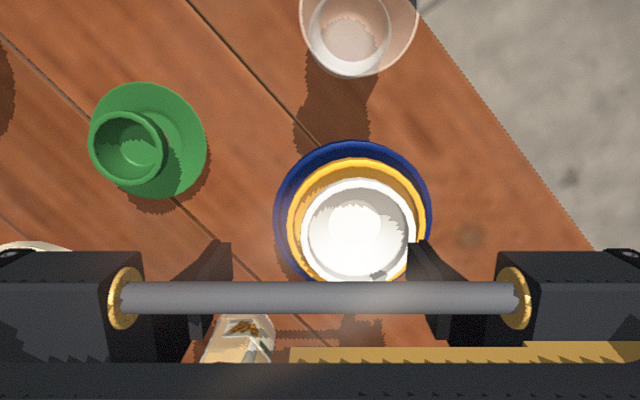

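Green sits at (440.1,196.0) with its rim at 47-49 mm, seated. White is at (461,28); I span it with 5.5 mm clearance per side.

```bash
python3 -m crank '[[[1,0.1,-0.3,0,0],[1,0,-0.3,0,0],[1,0,0,-0.3,0],[1,0,0,-0.3,0],[1,0,0,0,0],[1,0,0,0,0],[1,0,0,0,0],[1,0,0,0,0]]]'
```

```text
t: 9.42
ee_pos: [461.4, 28.8, 112.1]
tcp_rot: [[0.907, 0.422, 0.001], [0.422, -0.907, -0.0], [0.001, 0.001, -1.0]]
force: [0.3, -0.1, -0.6]
grip_width: 86.7
grip_force: 0.0
```

```bash
python3 -m crank '[[[1,0,-0.02,-0.4,0],[1,0,0,-0.4,0],[1,0,0,-0.23,0],[1,0,0,0,0],[1,0,0,0,0],[-1,0,0,0,0],[-1,0,0,0,0],[-1,0,0,0,0]]]'
python3 -m crank '[[[-1,0,0,0,0],[-1,0,0,0,0],[-1,0,0,0,0],[-1,0,0,0.2,0],[-1,0,0,0.4,0],[-1,0,0,0.6,0],[-1,0,0,0.6,0],[-1,0,0,0,0]]]'
python3 - <<'E'
import sys; sys.argv=["","pics/w4.png"]
from look import *
for a in(("yellow",65,49,460,28),("blue",48,60,460,28),("white held",145,38,461,28)): ring(*a)
M=masks(top:=d)
h=blob(d,M["white"],235,169,30); print(circ(d,h,13))
E
```

```text
t: 10.08
ee_pos: [461.7, 27.5, 71.2]
tcp_rot: [[0.907, 0.421, 0.002], [0.421, -0.907, -0.0], [0.002, 0.001, -1.0]]
force: [-1.2, 0.1, 2.6]
grip_width: 75.2
grip_force: 30.0
t: 10.75
ee_pos: [463.8, 27.3, 147.1]
tcp_rot: [[0.907, 0.421, 0.007], [0.421, -0.907, -0.001], [0.006, 0.004, -1.0]]
force: [1.2, -0.2, 0.8]
grip_width: 74.9
grip_force: 30.0
10.85 [461.4  27.5 143.1] [-0.11 -0.1   2.02  0.    1.22  1.02] [ 0.421 -0.907  0.001] 75.16493725882727 [-0.1 -0.2 -0.6]
yellow 1591 ctr [460.4  27.1] D 92.0 z 67.4
blue 1924 ctr [459.4  27.8] D 113.9 z 51.3
white held 2070 ctr [462.2  28.6] D 68.8 z 149.0
(array([618.1, 285.3]), np.float64(111.4))
```

```bash
python3 -m crank '[[[-1,0,0.4,0,0],[-1,0,0.65,0,0],[-1,0,0.65,0,0],[-1,0,0.65,0,0],[-1,0.1,0.65,0,0],[-1,0.2,0.65,0,0],[-1,0.3,0.6,0,0],[-1,0.4,0.4,0,0]]]'
python3 -m crank '[[[-1,0.5,0.2,0,0],[-1,0.5,0.2,0,0],[-1,0.4,0.2,0,0],[-1,0,0,0,0],[-1,0,0,0,0],[-1,0,0,0,0],[-1,0,0,0,0],[-1,0,0,0,0]]]'
python3 - <<'E'
import sys; sys.argv=["","pics/w5.png"]
from look import *
M=masks(w); near=(np.hypot(C[...,0]-617,C[...,1]-285)<75)&(abs(C[...,2])<22)&M["white"]
h=cv2.convexHull(max(cv2.findContours(near.astype(np.uint8),0,1)[0],key=cv2.contourArea))[:,0].astype(float); print(circ(w,h,13)); print(h[:,0].min(),h[:,0].max(),h[:,1].min(),h[:,1].max())
E
```

```text
t: 11.57
ee_pos: [499.0, 215.5, 140.0]
tcp_rot: [[0.906, 0.423, -0.004], [0.423, -0.906, -0.0], [-0.004, -0.001, -1.0]]
force: [0.4, -0.7, -0.4]
grip_width: 75.2
grip_force: 30.0
t: 12.23
ee_pos: [555.9, 237.1, 141.8]
tcp_rot: [[0.907, 0.421, -0.001], [0.421, -0.907, -0.0], [-0.001, -0.0, -1.0]]
force: [-0.1, 0.1, -0.6]
grip_width: 75.6
grip_force: 30.0
12.3333 [556.4 237.3 142.3] [ 0.27  0.24  1.66 -0.    1.24  1.41] [ 0.421 -0.907  0.   ] 75.37308248864385 [ 0.2  0.8 -1.4]
(array([618.6, 285. ]), np.float64(109.4))
229.0 367.0 27.0 170.0
```

View pics/w5.png

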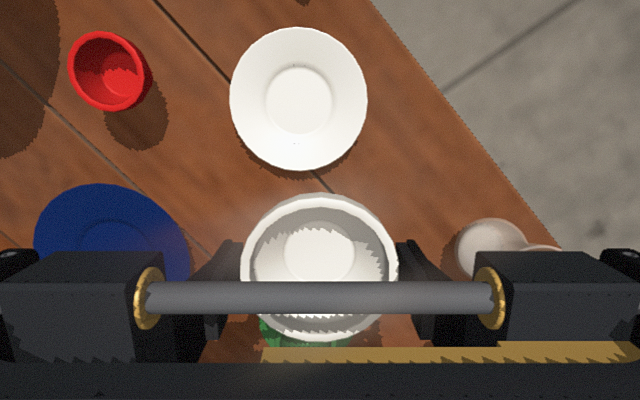

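White saucer at (298,98) measures (618.5,285), matching the top view. White is held level.

```bash
python3 -m crank '[[[-1,0.4,0.3,0,0],[-1,0.4,0.3,0,0],[-1,0.4,0.3,0,0],[-1,0.34,0.28,0,0],[-1,0,0,-0.5,0],[-1,0,0,-0.6,0],[-1,0,0,-0.6,0],[-1,0,0,-0.4,0]]]'
python3 -m crank '[[[-1,0,0,-0.2,0],[-1,0,0,-0.1,0],[-1,0,0,0,0],[-1,0,0,0,0],[-1,0,0,0,0],[-1,0,0,0,0],[-1,0,0,0,0],[-1,0,0,0,0]]]'
```

```text
t: 13.05
ee_pos: [617.2, 284.3, 55.6]
tcp_rot: [[0.907, 0.421, -0.002], [0.421, -0.907, -0.001], [-0.003, -0.0, -1.0]]
force: [-0.2, -0.7, -1.6]
grip_width: 75.4
grip_force: 30.0
t: 13.72
ee_pos: [618.9, 284.9, 47.0]
tcp_rot: [[0.907, 0.421, 0.001], [0.421, -0.907, 0.0], [0.001, 0.0, -1.0]]
force: [-0.2, -0.9, -0.7]
grip_width: 74.6
grip_force: 30.0
```

```bash
python3 -m crank '[[[-1,0,0,-0.1,0],[-1,0,0,-0.05,0],[-1,0,0,-0.05,0],[-1,0,0,-0.03,0],[-1,0,0,0,0],[-1,0,0,0,0],[-1,0,0,0,0],[-1,0,0,0,0]]]'
```

```text
t: 14.38
ee_pos: [618.7, 284.9, 38.3]
tcp_rot: [[0.907, 0.421, 0.0], [0.421, -0.907, 0.0], [0.0, 0.0, -1.0]]
force: [-4.5, -0.3, 8.7]
grip_width: 74.9
grip_force: 30.0
```

```bash
python3 -m crank '[[[1,0,0,0,0],[1,0,0,0,0],[1,0,0,0,0],[1,0,0,0,0],[1,0,0,0.3,0],[1,0,0,0.7,0],[1,0,0,0.8,0],[1,0,0,0.8,0]]]'
python3 -m crank '[[[-0.1,-0.5,-0.3,0.1,0],[-0.1,-0.7,-0.5,0,0],[-0.1,-0.7,-0.6,0,0],[-0.1,-0.7,-0.65,0,0],[-0.1,-0.6,-0.65,0,0],[-0.1,-0.5,-0.65,0,0],[-0.1,-0.3,-0.5,0,0],[-0.1,-0.2,-0.4,0,0]]]'
python3 -m crank '[[[-0.1,-0.1,-0.4,0,0],[-0.1,0,-0.3,0,0],[-0.1,0,0,0,0],[-0.1,0,0,0,0],[-0.1,0,0,0,0],[-0.1,0,0,0,0],[-0.1,0,0,0,0],[-0.1,0,0,0,0]]]'
python3 - <<'E'
import sys; sys.argv=["","pics/w6.png"]
from look import *
for a in(("yellow",65,49,460,28),("blue",48,60,460,28),("green",47,27,440,196)): ring(*a)
P=cloud(d); q=(np.hypot(P[...,0]-618,P[...,1]-285)<46)&(P[...,2]>42)&(P[...,2]<60); print("white top",P[q].min(0).round(),P[q].max(0).round())
E
```

```text
t: 15.05
ee_pos: [617.9, 284.5, 142.0]
tcp_rot: [[0.907, 0.421, -0.001], [0.421, -0.907, -0.0], [-0.002, -0.0, -1.0]]
force: [0.5, -0.7, 0.6]
grip_width: 86.6
grip_force: 0.0
t: 15.72
ee_pos: [449.0, 113.5, 145.6]
tcp_rot: [[0.907, 0.421, 0.0], [0.421, -0.907, -0.0], [0.0, 0.0, -1.0]]
force: [-0.1, -0.3, -0.0]
grip_width: 43.5
grip_force: 0.0
t: 16.38
ee_pos: [446.5, 87.3, 144.9]
tcp_rot: [[0.907, 0.422, -0.0], [0.422, -0.907, 0.0], [-0.0, -0.0, -1.0]]
force: [-0.5, 0.4, -0.2]
grip_width: 39.4
grip_force: 0.0
16.4833 [446.4  87.1 144.8] [ 0.02 -0.12  2.03  0.    1.23  1.15] [ 0.422 -0.907 -0.   ] 39.176424719465786 [-0.2 -0.1 -0.5]
yellow 1937 ctr [460.3  27.6] D 92.0 z 66.8
blue 2017 ctr [459.2  28. ] D 114.3 z 50.3
green 1557 ctr [440.  196.3] D 48.2 z 49.2
white top [577. 268.  42.] [652. 323.  52.]
```

View pics/w6.png

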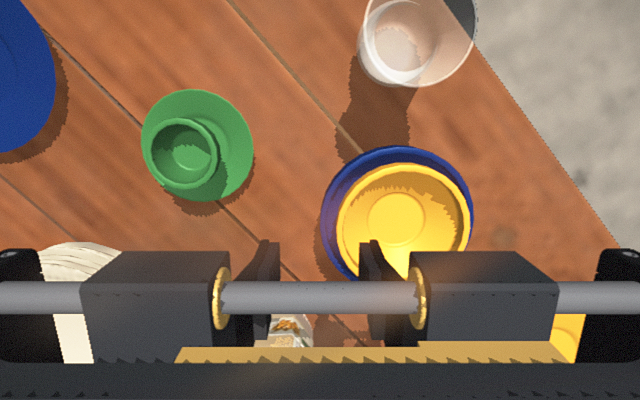

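Yellow and blue are unmoved at (460.3,27.4); white now needs its check later. Pinch point for yellow is (440.7,69.6).

```bash
python3 -m crank '[[[-0.1,-0.07,-0.22,0,0],[-0.1,-0.07,-0.22,0,0],[-0.1,0,0,-0.5,0],[-0.1,0,0,-0.5,0],[-0.1,0,0,-0.5,0],[-0.1,0,0,0,0],[-0.1,0,0,0,0],[-0.1,0,0,0,0]]]'
```

```text
t: 17.2
ee_pos: [441.4, 68.7, 85.9]
tcp_rot: [[0.907, 0.421, 0.001], [0.421, -0.907, -0.0], [0.001, 0.001, -1.0]]
force: [0.8, -0.0, 0.7]
grip_width: 39.0
grip_force: 0.0
```

```bash
python3 -m crank '[[[-0.1,-0.01,0.02,-0.4,0],[-0.1,0,0,-0.3,0],[-0.1,0,0,-0.1,0],[-0.1,0,0,0,0],[-0.1,0,0,0,0],[-1,0,0,0,0],[-1,0,0,0,0],[-1,0,0,0,0]]]'
python3 -m crank '[[[-1,0,0,0,0],[-1,0,0,0,0],[-1,0,0,0,0],[-1,0,0,0,0],[-1,0,0,0.1,0],[-1,0,0,0.1,0],[-1,0,0,0.1,0],[-1,0,0,0,0]]]'
```

```text
t: 17.87
ee_pos: [441.1, 69.9, 53.7]
tcp_rot: [[0.907, 0.421, 0.001], [0.421, -0.907, -0.0], [0.001, 0.001, -1.0]]
force: [0.4, -0.2, 0.4]
grip_width: 26.4
grip_force: 0.0
t: 18.53
ee_pos: [441.1, 70.0, 65.9]
tcp_rot: [[0.907, 0.421, 0.001], [0.421, -0.907, 0.0], [0.001, 0.001, -1.0]]
force: [-0.2, -0.3, -0.8]
grip_width: 6.1
grip_force: 29.1
```

```bash
python3 -m crank '[[[-1,0,0,0.2,0],[-1,0,0,0.4,0],[-1,0,0,0.5,0],[-1,0,0,0.4,0],[-1,0,0,0.3,0],[-1,0,0,0,0],[-1,0,0,0,0],[-1,0,0,0,0]]]'
python3 - <<'E'
import sys; sys.argv=["","pics/w7.png"]
from look import *
ring("blue",48,60,459,28)
z=env.sense()["ee_pos"][2]+11.5
ring("yellow held",z,49,460,28)
q=(abs(C[...,2]-z)<6)&(np.hypot(C[...,0]-460,C[...,1]-28)<54)&(np.hypot(C[...,0]-460,C[...,1]-28)>43); P=C[q]; print("plane",np.linalg.lstsq(np.c_[P[:,:2]-[460,28],np.ones(len(P))],P[:,2],rcond=None)[0].round(3))
E
```

```text
t: 19.2
ee_pos: [439.9, 70.0, 136.3]
tcp_rot: [[0.907, 0.421, -0.001], [0.421, -0.907, 0.0], [-0.001, -0.0, -1.0]]
force: [0.3, -0.1, -2.0]
grip_width: 5.9
grip_force: 29.4
19.3 [439.5  70.  135.8] [-0.02 -0.14  2.06  0.    1.22  1.12] [ 0.421 -0.907 -0.001] 5.82282799840694 [ 0.7  0.3 -1.6]
blue 1593 ctr [459.3  28.2] D 113.7 z 50.1
yellow held 3983 ctr [461.6  30.8] D 91.9 z 151.3
plane [-2.40000e-02  2.40000e-02  1.45709e+02]
```

View pics/w7.png

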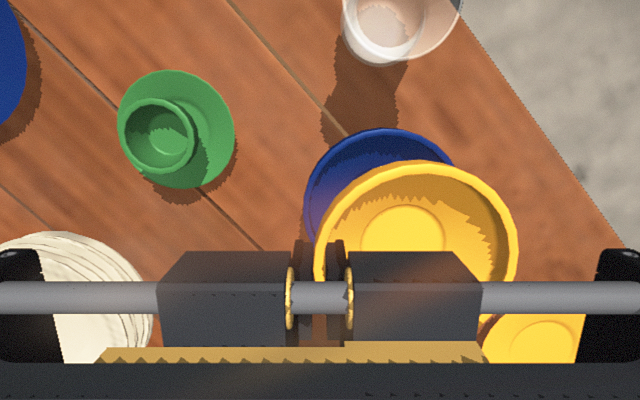

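```bash
python3 -m crank '[[[-1,-0.1,-0.4,0,0],[-1,-0.2,-0.6,0,0],[-1,-0.2,-0.68,0,0],[-1,-0.2,-0.68,0,0],[-1,-0.2,-0.68,0,0],[-1,-0.25,-0.68,0,0],[-1,-0.25,-0.68,0,0],[-1,-0.2,-0.5,0,0]]]'
python3 -m crank '[[[-1,-0.15,-0.3,0,0],[-1,-0.1,-0.16,0,0],[-1,0,0,0,0],[-1,0,0,0,0],[-1,0,0,0,0],[-1,0,0,0,0],[-1,0,0,0,0],[-1,0,0,0,0]]]'
python3 - <<'E'
import sys; sys.argv=["","pics/w8.png"]
from look import *
z=147
ring("yellow held",z,49,390,-190)
M=masks(w); near=M["yellow"]&(C[...,2]<25)&(C[...,2]>-20); P=C[near]; print(near.sum(),P.min(0).round(),P.max(0).round())
M=masks(d); h=blob(d,M["yellow"],411,260,40); print("top",circ(d,h,13),d["T"][:2,3])
M=masks(s); X=cloud(s); n=M["yellow"]&(X[...,2]<25)&(X[...,2]>-20)&(np.hypot(X[...,0]-389,X[...,1]+190)<75); print("scene",n.sum(),X[n].min(0).round(),X[n].max(0).round())
cv2.imwrite("pics/top8.png",d["image"][120:320,240:560,::-1].repeat(2,0).repeat(2,1))
E
```

```text
t: 20.02
ee_pos: [375.2, -127.6, 136.3]
tcp_rot: [[0.907, 0.421, -0.001], [0.421, -0.907, 0.0], [-0.001, -0.0, -1.0]]
force: [-0.1, 0.4, -1.3]
grip_width: 5.9
grip_force: 29.6
t: 20.68
ee_pos: [366.7, -143.9, 136.9]
tcp_rot: [[0.906, 0.422, -0.0], [0.422, -0.906, 0.0], [0.0, -0.0, -1.0]]
force: [-0.8, -0.6, -2.0]
grip_width: 6.0
grip_force: 29.6
20.7833 [ 366.6 -144.1  136.9] [-0.58 -0.28  2.18  0.    1.24  0.56] [ 0.422 -0.907 -0.   ] 5.722259338117795 [-0.6 -0.2 -1.7]
yellow held 4190 ctr [ 389.2 -183.2] D 91.2 z 150.9
6401 [ 283. -369.   -2.] [ 454. -128.   15.]
top (array([ 436. , -146.4]), np.float64(35.4)) [295.40850676  33.35840215]
scene 539 [ 370. -243.   -5.] [ 464. -128.   15.]
```

View pics/w8.png

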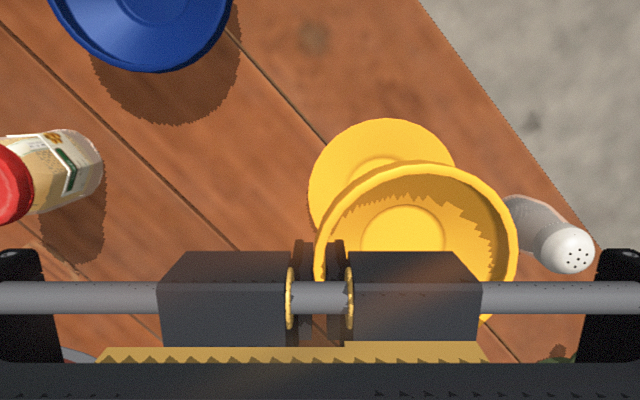

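Saucer edges (y -128, x 454) put the yellow saucer at (390,-190.5), as the top view did. The bowl needs a (+3,-5) mm shift, then lowering; the salt shaker at (570,250) stays clear.

```bash
python3 -m crank '[[[-1,0.04,-0.06,0,0],[-1,0.04,-0.06,0,0],[-1,0,0,-0.4,0],[-1,0,0,-0.5,0],[-1,0,0,-0.5,0],[-1,0,0,-0.5,0],[-1,0,0,-0.3,0],[-1,0,0,0,0]]]'
python3 -m crank '[[[-1,0,0,0,0],[-1,0,0,-0.05,0],[-1,0,0,-0.05,0],[-1,0,0,0,0],[-1,0,0,0,0],[-1,0,0,0,0],[-1,0,0,0,0],[-1,0,0,0,0]]]'
```

```text
t: 21.5
ee_pos: [367.7, -148.2, 46.3]
tcp_rot: [[0.907, 0.421, -0.004], [0.421, -0.907, 0.003], [-0.003, -0.005, -1.0]]
force: [0.1, 0.0, -1.5]
grip_width: 5.8
grip_force: 29.6
t: 22.17
ee_pos: [369.8, -149.3, 45.2]
tcp_rot: [[0.907, 0.421, 0.0], [0.421, -0.907, -0.0], [0.0, 0.0, -1.0]]
force: [-0.5, -0.1, -2.0]
grip_width: 5.9
grip_force: 29.6
```

```bash
python3 -m crank '[[[-1,0,0,-0.05,0],[-1,0,0,-0.05,0],[-1,0,0,-0.03,0],[-1,0,0,0,0],[-1,0,0,0,0],[-1,0,0,0,0],[-1,0,0,0,0],[-1,0,0,0,0]]]'
```

```text
t: 22.83
ee_pos: [369.7, -149.3, 39.8]
tcp_rot: [[0.907, 0.421, 0.0], [0.421, -0.907, -0.0], [0.0, 0.0, -1.0]]
force: [-0.2, 1.2, 0.4]
grip_width: 6.3
grip_force: 29.6
```

```bash
python3 -m crank '[[[-1,0,0,-0.02,0],[-1,0,0,0,0],[-1,0,0,0,0],[-0.2,0,0,0,0],[-0.2,0,0,0,0],[-0.2,0,0,0,0],[-0.2,0,0,0,0],[-0.2,0,0,0,0]]]'
python3 -m crank '[[[-0.2,0,0,0.2,0],[-0.2,0,0,0.4,0],[-0.2,0,0,0.7,0],[-0.2,0,0,0.7,0],[-0.2,0,0,0.6,0],[-0.1,0,0.3,0,0],[-0.1,0,0.5,0,0],[-0.1,0,0.3,0,0]]]'
python3 - <<'E'
import sys; sys.argv=["","pics/w9.png"]
from look import *
ring("yellow",51,49,390,-191); ring("blue",48,60,459,28)
E
```

```text
t: 23.5
ee_pos: [369.6, -149.2, 38.8]
tcp_rot: [[0.907, 0.421, -0.0], [0.421, -0.907, 0.0], [-0.0, -0.0, -1.0]]
force: [0.5, 0.3, -0.2]
grip_width: 30.2
grip_force: 0.0
t: 24.17
ee_pos: [369.9, -104.5, 144.2]
tcp_rot: [[0.907, 0.421, 0.002], [0.421, -0.907, -0.0], [0.001, 0.001, -1.0]]
force: [0.5, -0.3, 0.3]
grip_width: 38.9
grip_force: 0.0
24.2667 [ 369.7 -104.1  143.5] [-0.48 -0.32  2.2   0.    1.26  0.65] [ 0.423 -0.906  0.   ] 39.06432691772415 [-0.4  0.1  0.1]
yellow 1648 ctr [ 391.8 -187.9] D 91.9 z 53.3
blue 2260 ctr [458.7  26.8] D 113.8 z 50.6
```

View pics/w9.png

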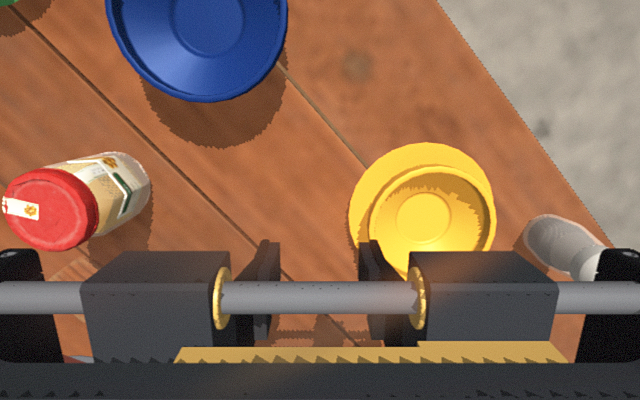

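Yellow is seated at about (391,-188.5), and blue stands at (459,28). I pinch blue on its right-hand wall at (483.3,-24.2), so the hand stays clear of the pots at the blue saucer.

```bash
python3 -m crank '[[[-0.1,0.4,0.3,0,0],[-0.1,0.5,0.35,0,0],[-0.1,0.5,0.35,0,0],[-0.1,0.5,0.35,0,0],[-0.1,0.5,0.35,0,0],[-0.1,0.4,0.3,0,0],[-0.1,0,0,0,0],[-0.1,0,0,0,0]]]'
python3 -m crank '[[[-0.1,0,0,-0.4,0],[-0.1,0,0,-0.5,0],[-0.1,0,0,-0.5,0],[-0.1,0,0,-0.3,0],[-0.1,0,0,0,0],[-0.1,0,0,0,0],[-0.1,0,0,0,0],[-0.1,0,0,0,0]]]'
python3 - <<'E'
import sys; sys.argv=["","pics/w10.png"]
from look import *
ring("blue",48,60,459,28)
d2=d; C2=cloud(d)
q=(abs(C2[...,2]-51)<5)&(np.hypot(C2[...,0]-390,C2[...,1]+190)<56)&(np.hypot(C2[...,0]-390,C2[...,1]+190)>38); print(C2[q].min(0).round(),C2[q].max(0).round())
E
```

```text
t: 24.98
ee_pos: [482.0, -25.5, 142.7]
tcp_rot: [[0.906, 0.422, -0.001], [0.422, -0.906, -0.0], [-0.001, -0.0, -1.0]]
force: [-0.3, 0.0, -0.1]
grip_width: 39.0
grip_force: 0.0
t: 25.65
ee_pos: [482.5, -25.9, 76.3]
tcp_rot: [[0.907, 0.421, 0.002], [0.421, -0.907, -0.001], [0.002, 0.001, -1.0]]
force: [0.0, -0.2, 0.4]
grip_width: 39.1
grip_force: 0.0
25.75 [482.5 -25.6  76.1] [-0.22  0.04  2.02 -0.    1.08  0.92] [ 0.421 -0.907  0.001] 39.04735920741333 [0.7 0.2 0.1]
blue 3528 ctr [459.8  27.3] D 113.6 z 50.5
[ 342. -236.   46.] [ 437. -143.   54.]
```

```bash
python3 -m crank '[[[-0.1,0.02,0.03,-0.3,0],[-0.1,0,0,-0.4,0],[-0.1,0,0,-0.3,0],[-0.1,0,0,0,0],[-0.1,0,0,0,0],[-1,0,0,0,0],[-1,0,0,0,0],[-1,0,0,0,0]]]'
python3 -m crank '[[[-1,0,0,0,0],[-1,0,0,0,0],[-1,0,0,0,0],[-1,0,0,0,0],[-1,0,0,0.1,0],[-1,0,0,0.2,0],[-1,0,0,0.2,0],[-1,0,0,0,0]]]'
```

```text
t: 26.47
ee_pos: [483.3, -24.2, 36.0]
tcp_rot: [[0.907, 0.421, 0.002], [0.421, -0.907, -0.0], [0.001, 0.001, -1.0]]
force: [0.6, -0.2, -0.4]
grip_width: 26.5
grip_force: 0.0
t: 27.13
ee_pos: [483.8, -24.3, 57.0]
tcp_rot: [[0.907, 0.421, 0.003], [0.421, -0.907, -0.001], [0.002, 0.002, -1.0]]
force: [0.1, -0.1, -1.5]
grip_width: 5.6
grip_force: 29.2
```

```bash
python3 -m crank '[[[-1,0,0,0.3,0],[-1,0,0,0.5,0],[-1,0,0,0.5,0],[-1,0,0,0.4,0],[-1,0,0,0.2,0],[-1,-0.1,0.2,0,0],[-1,-0.1,0.4,0,0],[-1,-0.1,0.6,0,0]]]'
python3 -m crank '[[[-1,-0.1,0.65,0,0],[-1,-0.1,0.65,0,0],[-1,-0.1,0.65,0,0],[-1,-0.1,0.65,0,0],[-1,-0.1,0.65,0,0],[-1,-0.1,0.65,0,0],[-1,0,0.65,0,0],[-1,0,0.65,0,0]]]'
python3 -m crank '[[[-1,0,0.65,0,0],[-1,0,0.55,0,0],[-1,0,0.4,0,0],[-1,0,0.3,0,0],[-1,0,0.2,0,0],[-1,0,0,0,0],[-1,0,0,0,0],[-1,0,0,0,0]]]'
python3 - <<'E'
import sys; sys.argv=["","pics/w11.png"]
from look import *
e=env.sense()["ee_pos"]; c=e[:2]-57.5*np.array([.421,-.907]); print("geom ctr",c.round(1)); ring("blue held",e[2]+12,60,*c)
H=cv2.cvtColor(w["image"],cv2.COLOR_RGB2HSV).astype(int); n=(H[...,0]>100)&(H[...,0]<135)&(H[...,1]>90)&(abs(C[...,2])<22); print(n.sum(),C[n].min(0).round(),C[n].max(0).round())
E
```

```text
t: 27.8
ee_pos: [469.5, 23.8, 130.0]
tcp_rot: [[0.908, 0.419, -0.001], [0.419, -0.908, -0.0], [-0.001, -0.0, -1.0]]
force: [0.8, -0.2, -1.5]
grip_width: 5.9
grip_force: 29.1
t: 28.47
ee_pos: [444.6, 233.3, 129.4]
tcp_rot: [[0.907, 0.422, -0.002], [0.422, -0.907, -0.001], [-0.002, -0.0, -1.0]]
force: [0.2, 0.1, -1.6]
grip_width: 5.9
grip_force: 29.1
t: 29.13
ee_pos: [446.3, 315.1, 130.5]
tcp_rot: [[0.907, 0.421, -0.001], [0.421, -0.907, -0.001], [-0.001, 0.0, -1.0]]
force: [-0.0, -0.2, -2.5]
grip_width: 6.0
grip_force: 29.1
29.2333 [446.6 315.1 130.9] [ 0.47  0.12  1.82 -0.    1.2   1.61] [ 0.42  -0.907  0.   ] 5.7908689391836665 [ 0.3 -0.9 -1.5]
geom ctr [422.4 367.3]
blue held 4472 ctr [421.2 366. ] D 114.3 z 146.9
7502 [375. 277. -19.] [495. 451.  15.]
```

View pics/w11.png

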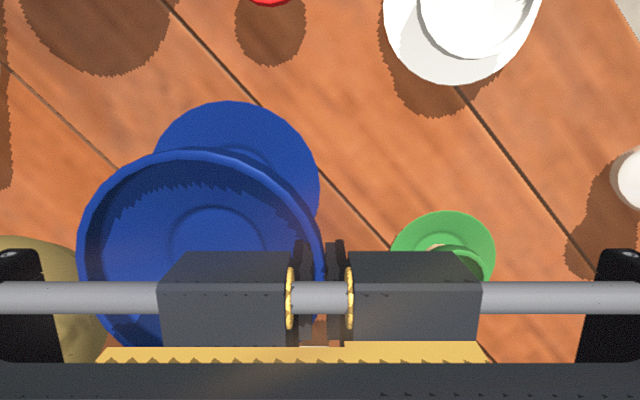

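Blue is level; its saucer edges (x 495, y 451) confirm about (424.5,381.5). I check clearance to the olive pot before lowering.

```bash
python3 - <<'E'
import sys; sys.argv=["","pics/w12.png"]
from look import *
P=np.r_[cloud(s).reshape(-1,3)]; P=P[(P[:,2]>40)&(P[:,2]<200)&(P[:,1]>430)&(P[:,1]<640)&(P[:,0]>150)&(P[:,0]<420)]; print(len(P),P.min(0).round(),P.max(0).round()); k=np.argsort(np.hypot(P[:,0]-424,P[:,1]-382))[:3]; print(P[k].round())
E
python3 -m crank '[[[-1,0.05,0.16,0,0],[-1,0,0.1,0,0],[-1,0,0.1,0,0],[-1,0,0,0,0],[-1,0,0,0,0],[-1,0,0,0,0],[-1,0,0,0,0],[-1,0,0,0,0]]]'
```

```text
29.3833 [446.7 315.4 131. ] [ 0.47  0.12  1.82 -0.    1.2   1.61] [ 0.42  -0.907  0.   ] 5.961560033702583 [ 0.6  0.2 -2.1]
4324 [192. 430.  40.] [420. 619. 151.]
[[314. 454.  66.]
 [319. 461.  67.]
 [316. 457.  67.]]
t: 30.1
ee_pos: [448.4, 330.3, 130.9]
tcp_rot: [[0.907, 0.421, -0.0], [0.421, -0.907, -0.0], [-0.0, 0.0, -1.0]]
force: [-0.3, -0.3, -0.7]
grip_width: 6.0
grip_force: 29.1
```

```bash
python3 -m crank '[[[-1,0,-0.02,-0.4,0],[-1,0,0,-0.5,0],[-1,0,0,-0.5,0],[-1,0,0,-0.4,0],[-1,0,0,-0.2,0],[-1,0,0,-0.1,0],[-1,0,0,0,0],[-1,0,0,0,0]]]'
python3 -m crank '[[[-1,0,0,-0.05,0],[-1,0,0,-0.03,0],[-1,0,0,-0.03,0],[-1,0,0,0,0],[-1,0,0,0,0],[-1,0,0,0,0],[-1,0,0,0,0],[-1,0,0,0,0]]]'
```

```text
t: 30.77
ee_pos: [449.0, 329.9, 47.7]
tcp_rot: [[0.907, 0.421, 0.001], [0.421, -0.907, 0.001], [0.001, -0.0, -1.0]]
force: [0.6, -0.3, -2.1]
grip_width: 5.9
grip_force: 29.1
t: 31.43
ee_pos: [448.6, 329.6, 42.7]
tcp_rot: [[0.907, 0.421, 0.0], [0.421, -0.907, 0.0], [0.0, 0.0, -1.0]]
force: [-0.7, -0.1, -0.9]
grip_width: 5.9
grip_force: 29.1
```

```bash
python3 -m crank '[[[-1,0,0,-0.03,0],[-1,0,0,-0.02,0],[-1,0,0,0,0],[-1,0,0,0,0],[-1,0,0,0,0],[-1,0,0,0,0],[-1,0,0,0,0],[-1,0,0,0,0]]]'
```

```text
t: 32.1
ee_pos: [448.6, 329.5, 40.6]
tcp_rot: [[0.907, 0.421, 0.0], [0.421, -0.907, 0.0], [0.0, 0.0, -1.0]]
force: [1.6, 0.1, 1.3]
grip_width: 5.7
grip_force: 29.1
```

Contact. Release, rise clear and check all four from above.

```bash
python3 -m crank '[[[-1,0,0,-0.01,0],[-1,0,0,0,0],[-0.3,0,0,0,0],[-0.3,0,0,0,0],[-0.3,0,0,0,0],[-0.3,0,0,0,0],[-0.3,0,0,0,0],[-0.3,0,0,0,0]]]'
python3 -m crank '[[[-0.3,0,0,0.2,0],[-0.3,0,0,0.4,0],[-0.3,0,0,0.7,0],[-0.3,0,0,0.8,0],[-0.3,0,0,0.8,0],[-0.3,0,0,0.6,0],[-0.3,-0.2,-0.5,0.3,0],[-0.3,-0.2,-0.6,0,0]]]'
python3 -m crank '[[[-0.3,-0.2,-0.7,0,0],[-0.3,-0.2,-0.7,0,0],[-0.3,-0.2,-0.7,0,0],[-0.3,-0.2,-0.7,0,0],[-0.3,-0.2,-0.7,0,0],[-0.3,-0.2,-0.6,0,0],[-0.3,0,-0.3,0,0],[-0.3,0,0,0,0]]]'
python3 - <<'E'
import sys; sys.argv=["","pics/w13.png"]
from look import *
for src,X in(("wrist",C),("top",cloud(d)),("scene",cloud(s))):
  w_=w; 
  for n,z,R,x,y in(("blue",53,60,424.3,381.7),("yellow",51,49,389.8,-190.3),("white",49,38,618.4,285.1),("green",47,27,440.2,196.1)):
    q=(abs(X[...,2]-z)<4)&(abs(np.hypot(X[...,0]-x,X[...,1]-y)-R+4)<9); P=X[q]
    if len(P)<60: continue
    A=np.c_[2*P[:,:2],np.ones(len(P))]; c=np.linalg.lstsq(A,(P[:,:2]**2).sum(1),rcond=None)[0]
    pl=np.linalg.lstsq(np.c_[P[:,:2]-[x,y],np.ones(len(P))],P[:,2],rcond=None)[0]
    print(src,n,len(P),"off",(c[:2]-[x,y]).round(1),"bbox off",((P.min(0)+P.max(0))[:2]/2-[x,y]).round(1),"rim",pl[2].round(1),"slope",pl[:2].round(3))
cv2.imwrite("pics/top13.png",cv2.resize(d["image"][120:300,140:500],None,fx=2.2,fy=2.2)[:,:,::-1])
E
```

```text
t: 32.77
ee_pos: [448.3, 329.6, 40.0]
tcp_rot: [[0.907, 0.421, -0.0], [0.421, -0.907, -0.0], [-0.0, -0.0, -1.0]]
force: [0.5, -0.1, 0.3]
grip_width: 29.2
grip_force: 0.0
t: 33.43
ee_pos: [434.6, 287.1, 197.3]
tcp_rot: [[0.906, 0.423, 0.007], [0.423, -0.906, 0.004], [0.008, -0.0, -1.0]]
force: [1.5, -0.7, 0.5]
grip_width: 30.5
grip_force: 0.0
t: 34.1
ee_pos: [384.4, 107.7, 192.9]
tcp_rot: [[0.908, 0.419, 0.001], [0.419, -0.908, -0.001], [0.001, 0.001, -1.0]]
force: [-0.5, 0.1, -0.1]
grip_width: 30.8
grip_force: 0.0
34.2 [384.8 109.6 192.8] [ 0.08 -0.33  2.11  0.    1.36  1.22] [ 0.42  -0.908  0.   ] 30.419963624354065 [ 0.2  0.4 -0.5]
wrist blue 1205 off [-2.  -3.2] bbox off [-16.7 -27.9] rim 52.5 slope [-0.004  0.004]
wrist yellow 477 off [1.3 4.1] bbox off [-3.4 21.3] rim 50.3 slope [-0.005 -0.005]
wrist green 1191 off [-0.6  0.4] bbox off [-0.7  0.7] rim 46.6 slope [ 0.001 -0.004]
top blue 211 off [-3.5 -0.4] bbox off [-3. 10.] rim 52.0 slope [-0.001 -0.   ]
top yellow 233 off [-0.5  2.8] bbox off [-0.1  3.1] rim 50.1 slope [ 0.    -0.002]
top white 154 off [-4.1  0.3] bbox off [-3.5  0.7] rim 48.1 slope [ 0.003 -0.004]
scene blue 381 off [-3.7 -0.7] bbox off [-3.  -0.7] rim 51.6 slope [0.    0.002]
scene yellow 171 off [-0.1  2.2] bbox off [-0.3  1.2] rim 49.7 slope [0.009 0.002]
scene white 147 off [-4.   0.2] bbox off [-2.5 -0.2] rim 47.4 slope [-0.008 -0.006]
scene green 128 off [-2.7  1.1] bbox off [-2.3  1. ] rim 45.6 slope [-0.005  0.006]
```

View pics/top13.png

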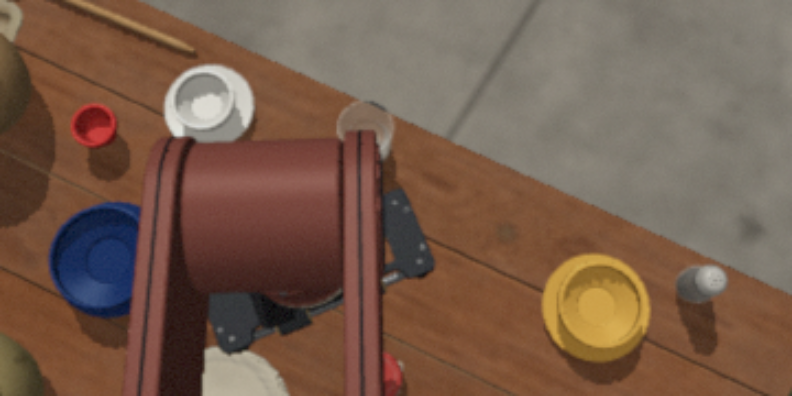

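All four bowls are level, their rims are within about 1.5 mm of seated height, and centre offsets are 4 mm or less. A foot flat in its well cannot be more than 9 mm off. The glass and the shaker stand where they were, and the hand is clear. Handing in.

```bash
python3 -c "
from rig import env
print(env.hand_in())"
```

```text
the job is handed in; nothing more can be done
None
```

I handed the job in with every bowl upright on the saucer of its own glaze, measured within about 4 mm of centre and seated flat, with the tea glass and salt shaker untouched; the judge's verdict was not shown.

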